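Close a filter housing and run a feeler stylus along the plate's seam

ROBOT

A 6-joint arm with a two-finger parallel gripper is mounted at the origin on a cart in front of the work surface, level with it; the furniture and walls round the work are solid. World frame = base frame: x ahead of the robot, y to its left, z up, the work surface at z = 0. Lengths are in m, angles in rad, forces in N, time in s.
With the tool pointing down it reaches from about 0.35 to 0.775 m from the base axis. Payload 7.3 kg.
Tool frame: the origin (TCP) lies at the very end of the fingers, on their centre line; the grasp point (between the pads) lies grip_point_offset behind it (grip_point_offset is the distance from the TCP to the grasp point, in m); z points along the fingers, y is the direction in which the jaws open and shut (so a half turn about z gives the same grasp; the last joint's range is limited). The gripper opens to 92 mm and grips with 3 to 60 N. Pads are 19 mm wide; open, the fingers measure 130 mm over their backs; the gripper's body (75 mm by 190 mm) begins 47 mm behind the grasp point.
Start: joints at [1.173, 0.342, 1.524, -0, 1.275, -0.146], TCP at [0.131, 0.508, 0.227] pointing down, gripper open.
Joint ranges: [-2.53, 2.53], [-0.77, 2.02], [0.04, 2.7], [-1, 4.14], [0.28, 2.66], [-3.11, 3.11]. Speed limits (rad/s): [2.57, 2.57, 3.14, 3.14, 3.14, 3.14].

INTERFACE

Orientations are given as [roll, pitch, yaw] about the fixed x, y, z axes, in that order (R = Rz(yaw) Ry(pitch) Rx(roll)).
In Python, from cell import * gives the robot as it stands.
- The arm moves only by the shell command python3 -m inch 'ROWS' [OPENING] [FORCE]. ROWS is JSON, a list that holds one entry, the list of rows, each a list of 4 numbers: the shift along the tool's x, y, z in mm, then the turn about the tool's z in rad. In form: [[[x, y, z, roll], ...]]. A call has 1 to 10 rows; each row shifts and turns the commanded pose from where the row before left it, along the tool's axes as they then stand; what a row does not reach is not made up. A row lasts 1/8 s, in which the tool goes at most 62.5 mm and 10.7 degrees, less where a joint would pass 70% of its speed; a pose out of reach is approached as far as the arm can. A call with a gripper value outside its range is refused whole. OPENING is the closure, from -1 (fully open) to 1 (shut), set as the call begins (- or left out, the last holds). The fingers move at their own pace and stop on an object; FORCE is the grip in N (left out, the last holds). Time passes only in rows, so rows that do not move let the fingers close. It gives the time, the measured TCP pose, the force and the opening at its end, in the units of the state.
- observe(): the state, without advancing time (a new reading comes with each control period).
- read_camera(name): name is "scene" or "top"; returns a dict with "img" (480x640x3 uint8, blue, green, red), "fx", "fy", "cx", "cy" (pixels), "eye" and "rotation" of the camera in the world. Camera axes: x right, y down, z forward; pixel columns grow to the right and rows downward; lengths in m; the calibration is good to about 2 mm. A picture is of the moment at which its call begins. There is no depth.
- hand_in(): hands the job in, once; it reports no verdict.
Trained networks look in the newest picture that a camera, given by its name, has taken for a name from the list of things; names that differ only in an ending like _2 or _b are one class to them, and where a whole thing is asked for, a point or a joint stands for the part that bears it (a point fixed in the world has none). Each returns a list of dicts, best first, with "conf" (0 to 1); they miss things now and then, are a little off and sometimes report something else, mostly with a low value. They report only what shows in the picture. A call takes as long as a camera call. They do not tell look-alikes from the thing itself.
- boxes_of(camera, label): "at" ([row, column] in pixels, amid what is visible of it).
- place_of(camera, label): "at" ([row, column] in pixels: a listed point, or the origin of a listed thing).
The state is a dict: "time": time; "qpos": joint angles; "qvel": joint speeds; "joint_efforts": joint torques, N m; "tool_pos": TCP position; "tool_rot": TCP orientation; "contact_force": force on the tool from outside, world axes, zero at the start; "torque": the same for the moment, N m; "opening": finger opening in m.
Only numpy, scipy, OpenCV 4.12 (cv2) and the standard library are available. Lean on these libraries where they do the work, as an engineer would, in place of code of your own. Each camera call takes 0.05 s, during which the arm holds its last target. There are 200 camera calls.

TASK

Close the filter housing: hook the cover plate's tongue under the lip, right up to the stop, lower the far end flat into the recess and let go. Then take the stylus from its stand and check that the seam round the plate's far end is clear: lower the tip into the left-hand pocket and guide it slowly (about 2 cm a second) and lightly along the seam, round both bends, to the right-hand pocket, keeping the tip well down in the seam (at least half its depth) all the way. Finally put the stylus back upright in its stand, and leave the plate seated and the marker and the cover-glass box behind the work where they are.

Things in the scene. Friction and masses are not known exactly. Their poses are not given: they have to be found in the camera images.
- housing: Grey filter housing, fixed, 105 x 108 mm, flat top at 44 mm. Origin: centre of underside; x away from the robot (within 0.25 rad), y left, z up. Recess in its top 8 mm deep (floor z = 36 mm), side walls y = +-34.5 mm, far wall x = +40.5 mm with 45 degree corners. With the plate home an open seam 9 mm wide, 8 mm deep, 100 mm long remains round the plate's far end, from pocket to pocket.
- lip_edge (a point): Middle of the free lower edge of the aluminium lip at the robot's side of the recess: x = -31.5, z = 46 mm in the housing's frame (10 mm over the recess floor). Lip 72 mm wide, 4 mm thick, upper side z = 50 mm. Under it, 11 mm nearer the robot (x = -42.5 mm), is the upright stop wall.
- plate_home (a point): Where the centre of the plate's handle bar (plate_grip) is when the plate lies home: x = -0.5, y = 0, z = 73 mm in the housing's frame, axes parallel to the housing's; plate top flush with the housing's top. Side play 2.5 mm each way. The plate is too long to go in level: tilt it about 20 degrees, tongue down, tongue under the lip near the stop wall, then lower the far end.
- plate_grip (a point): Centre of the black handle bar of the loose cover plate (starts flat on the worktop behind the housing, yaw within 0.3 rad, 0.11 to 0.23 kg). Axes: x from tongue to far end, z up. Bar 12 mm thick (x), 46 mm long (y), 18 mm high, on two posts; 37 mm above the plate's underside. The tongue's end is at x = -42 mm and the far end at x = +32 mm from here.
- plate: The same steel plate, origin at the middle of its underside (handle bar's centre at 5, 0, 37 mm). 74 mm long (x), 64 mm wide, 8 mm thick; the far (+x) end tapers by 45 degree cuts of 18 mm to 28 mm width; at the -x end a tongue 16 mm long, 60 mm wide, 4 mm thick, level with the underside.
- stylus_grip (a point): Middle of the black square handle (14 x 14 mm, 64 to 109 mm above the tip) of the loose 60 g stylus, 88 mm above the tip. Axes: z up along the stylus, x and y square to the handle's faces. Below the handle a finger guard (30 mm diameter, its 4 mm thickness from 60 to 64 mm above the tip), then an 8 mm shank that thins to 4 mm from 32 mm to 22 mm above the tip. Starts upright in its stand.
- stylus_tip (a point): End of the stylus's 4 mm thick round tip, same axes.
- stylus: The same stylus; origin at its tip.
- stand: Fixed grey stylus stand: 42 x 42 mm block, 70 mm high, on a 50 mm base; origin at the centre of its underside. A 16 mm square hole runs down its middle; the stylus hangs in it with the guard resting on the top face, tip 10 mm above the worktop. It stands behind the housing beside the plate; which of the two is on the left varies.
- stand_top (a point): Centre of the hole's mouth, on the stand's top face (z = 70 mm).
- cover_box: Bystander: small white cover-glass box behind the work, 35 x 29 x 18 mm, origin under its centre.
- pen: Bystander: felt marker lying behind the work, 16 x 135 x 11 mm, origin under its centre.
- seam_0 (a point): Left-hand (+y) pocket of the seam, on the centreline, level with the housing's top (as are all seam points; the seam's floor is 8 mm lower). Pocket 15 x 12 mm. Housing frame: x = 11.9, y = 40 mm.
- seam_1 (a point): Middle of the left slant, on the seam's centreline.
- seam_2 (a point): Bend between left slant and straight.
- seam_3 (a point): Middle of the straight.
- seam_4 (a point): Bend between straight and right slant.
- seam_5 (a point): Middle of the right slant.
- seam_6 (a point): Right-hand (-y) pocket, x = 11.9, y = -40 mm.
Things that resemble listed ones, but are neither listed nor needed, are in the scene too. What is shaped like the stylus but pink is not meant.

How it is judged:
On the way, in this order (a step that is already met when the one before it is completed fails the run):
1. the cover plate lies flat and home in the recess, tongue under the lip, and is let go (x of plate_grip in the frame of housing between -0.0025 and 0.0025 m and y of plate_grip in the frame of housing between -0.0035 and 0.0035 m and z of plate_grip in the frame of housing between 0.0705 and 0.075 m and angle between plate_grip's own z axis and vertical below 0.04 rad and angle between the x axis of plate_grip and the x axis of housing, either way round below 0.12 rad and contact force between the fingers and plate below 0.1 N and linear speed of plate below 0.01 m/s), for 0.3 s.
2. the tip of the held stylus is sunk in the seam at the left-hand pocket (horizontal distance between stylus_tip and seam_0 below 0.0065 m and z of stylus_tip in the frame of housing below 0.0415 m and contact force between the fingers and stylus above 1 N), for 0.05 s.
3. the tip of the held stylus is sunk in the seam at the middle of the left slant (horizontal distance between stylus_tip and seam_1 below 0.005 m and z of stylus_tip in the frame of housing below 0.0415 m and contact force between the fingers and stylus above 1 N), for 0.05 s.
4. the tip of the held stylus is sunk in the seam at the left bend (horizontal distance between stylus_tip and seam_2 below 0.005 m and z of stylus_tip in the frame of housing below 0.0415 m and contact force between the fingers and stylus above 1 N), for 0.05 s.
5. the tip of the held stylus is sunk in the seam at the middle of the straight (horizontal distance between stylus_tip and seam_3 below 0.005 m and z of stylus_tip in the frame of housing below 0.0415 m and contact force between the fingers and stylus above 1 N), for 0.05 s.
6. the tip of the held stylus is sunk in the seam at the right bend (horizontal distance between stylus_tip and seam_4 below 0.005 m and z of stylus_tip in the frame of housing below 0.0415 m and contact force between the fingers and stylus above 1 N), for 0.05 s.
7. the tip of the held stylus is sunk in the seam at the middle of the right slant (horizontal distance between stylus_tip and seam_5 below 0.005 m and z of stylus_tip in the frame of housing below 0.0415 m and contact force between the fingers and stylus above 1 N), for 0.05 s.
8. the tip of the held stylus is sunk in the seam at the right-hand pocket (horizontal distance between stylus_tip and seam_6 below 0.0065 m and z of stylus_tip in the frame of housing below 0.0415 m and contact force between the fingers and stylus above 1 N), for 0.05 s.
At the end, for the whole second after the job is handed in: Plate flat (within 0.04 rad) and home: within 2.5 mm of its place against the stop, 3.5 mm sideways, about 2 mm in height. Stylus upright (0.06 rad) in its stand, guard on the stand's top (within 2.5 mm), tip within 7.5 mm of the hole's axis. Both at rest (x of plate_grip in the frame of housing between -0.0025 and 0.0025 m and y of plate_grip in the frame of housing between -0.0035 and 0.0035 m and z of plate_grip in the frame of housing between 0.0705 and 0.075 m and angle between plate_grip's own z axis and vertical below 0.04 rad and angle between the x axis of plate_grip and the x axis of housing, either way round below 0.12 rad and linear speed of each of plate, stylus below 0.01 m/s and horizontal distance between stylus_tip and stand_top below 0.0075 m and z of stylus_tip in the frame of stand between 0.008 and 0.0125 m and angle between stylus_tip's own z axis and vertical below 0.06 rad); the robot touches nothing.
It fails at once if the stylus moves faster than 50 mm/s while its tip is in the seam between the two pockets (z of stylus_tip in the frame of housing between 0.03 and 0.0425 m and (horizontal distance between stylus_tip and seam_1 below 0.009 m or horizontal distance between stylus_tip and seam_2 below 0.009 m or horizontal distance between stylus_tip and seam_3 below 0.009 m or horizontal distance between stylus_tip and seam_4 below 0.009 m or horizontal distance between stylus_tip and seam_5 below 0.009 m) and linear speed of stylus above 0.05 m/s).
It fails at once if between the pockets the tip leaves the seam (it is 1 to 8 mm above the housing's top, over the seam) (z of stylus_tip in the frame of housing between 0.045 and 0.052 m and (horizontal distance between stylus_tip and seam_1 below 0.0085 m or horizontal distance between stylus_tip and seam_2 below 0.0085 m or horizontal distance between stylus_tip and seam_3 below 0.0085 m or horizontal distance between stylus_tip and seam_4 below 0.0085 m or horizontal distance between stylus_tip and seam_5 below 0.0085 m)).
It fails at once if the stylus is pressed on the housing or the plate with more than 20 N (contact force between stylus and housing above 20 N or contact force between stylus and plate above 20 N).
It fails at once if the cover-glass box or the marker is moved by more than 20 mm (distance of any of cover_box, pen from where it was at the start of the episode above 0.02 m).
It also fails if it takes over 67 s, if anything falls off the work surface, if the arm or the gripper's body presses on something with over 40 N, if the wrist force passes 120 N, or if a joint passes its speed limit or range.

## Working session

There is one attempt and no reset: what is moved stays moved. The work goes in short steps, Python scripts to look and compute and a shell command to move; the robot and the scene stay as the last step left them, time stands still between calls to the robot, and variables do not carry over. Pictures are saved under pics/ and viewed, about 8 in all and at most 12, crops included, and the job is handed in when it is done.

```bash
mkdir -p pics; ls
cat > h.py <<'E'
from cell import *
import numpy as np, cv2
def ray(c,at):
    d=np.array([(at[1]-c["cx"])/c["fx"],(at[0]-c["cy"])/c["fy"],1.])
    return np.array(c["eye"]),np.array(c["rotation"])@d
def onz(c,at,z):
    e,d=ray(c,at); return e+d*(z-e[2])/d[2]
def proj(c,p):
    q=np.array(c["rotation"]).T@(np.array(p)-np.array(c["eye"]))
    return [c["cy"]+c["fy"]*q[1]/q[2],c["cx"]+c["fx"]*q[0]/q[2]]
E
python3 - <<'E'
from h import *
Z=dict(housing=0,lip_edge=.046,plate_grip=.037,plate=0,stylus_grip=.098,stand=0,stand_top=.07,cover_box=0,pen=0,seam_0=.044,seam_3=.044,seam_6=.044,plate_home=.073)
s=observe(); print(s["tool_pos"],s["tool_rot"],s["opening"]); import cell; print(getattr(cell,'grip_point_offset',None))
for n in("scene","top"):
    c=read_camera(n); cv2.imwrite(f"pics/{n}0.png",c["img"]); print(n,np.round(c["eye"],3),c["fx"],np.round(c["rotation"],3).tolist())
    for k in Z:
        r=place_of(n,k); print(k,[(np.round(d["at"]).tolist(),round(d["conf"],2),np.round(onz(c,d["at"],Z[k])[:2],4).tolist()) for d in r[:3]])
E
```

```text
pics
[0.13062208 0.50805942 0.22604301] [-3.14001891e+00 -2.39504774e-04  2.88975650e+00] 0.09174759295394594
0.0188
scene [0.066 0.242 0.844] 564.9866140292246 [-2.651, -0.011, -1.486]Traceback (most recent call last):
  File "<stdin>", line 7, in <module>
  File "h.py", line 7, in onz
    e,d=ray(c,at); return e+d*(z-e[2])/d[2]
                                       ~^^^
IndexError: invalid index to scalar variable.
```

View pics/scene0.png

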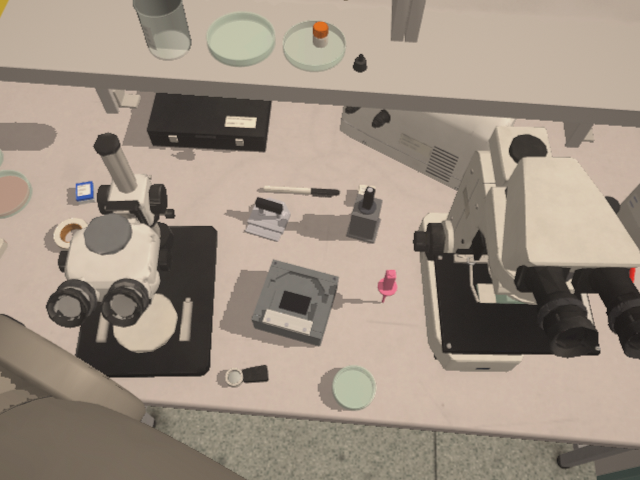

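The scene view shows the housing at about (295,300) px (column, row), with its white lip toward the robot. The plate with its black bar is at (268,215). The stand with the black stylus is at (365,212), the pink look-alike at (389,285), the marker at (300,190), and a shelf lies behind. `rotation` is given as roll, pitch and yaw, so I'll fix the helper.

```bash
sed -i 's/^import numpy.*/&\nfrom scipy.spatial.transform import Rotation as Ro/; s/np.array(c\["rotation"\])/Ro.from_euler("xyz",c["rotation"]).as_matrix()/g' h.py
cat > look.py <<'E'
from h import *
import sys
Z=dict(housing=0,lip_edge=.046,plate_grip=.037,plate=0,stylus_grip=.098,stand=0,stand_top=.07,cover_box=0,pen=0,seam_0=.044,seam_3=.044,seam_6=.044,plate_home=.073)
for n in("scene","top"):
    c=read_camera(n); cv2.imwrite(f"pics/{n}1.png",c["img"]); print(n,np.round(c["eye"],3),c["fx"])
    for k in Z:
        r=place_of(n,k); print(k,[(np.round(d["at"]).tolist(),round(d["conf"],2),np.round(onz(c,d["at"],Z[k])[:2],4).tolist()) for d in r[:3]])
E
python3 look.py
```

```text
scene [0.066 0.242 0.844] 564.9866140292246
housing [([304.0, 297.0], 0.76, [0.3979, 0.2918]), ([290.0, 294.0], 0.75, [0.4223, 0.298])]
lip_edge []
plate_grip [([203.0, 267.0], 0.62, [0.5594, 0.357])]
plate [([224.0, 271.0], 0.71, [0.542, 0.3503])]
stylus_grip [([198.0, 368.0], 0.64, [0.546, 0.1924])]
stand [([229.0, 366.0], 0.96, [0.5452, 0.1884]), ([272.0, 295.0], 0.41, [0.4544, 0.3012])]
stand_top [([205.0, 269.0], 0.74, [0.537, 0.3487]), ([209.0, 368.0], 0.69, [0.5433, 0.191])]
cover_box [([199.0, 362.0], 0.6, [0.6053, 0.1963])]
pen []
seam_0 [([298.0, 320.0], 0.95, [0.3938, 0.2549]), ([280.0, 311.0], 0.94, [0.422, 0.2718]), ([281.0, 275.0], 0.82, [0.4162, 0.3273])]
seam_3 [([298.0, 320.0], 0.95, [0.3938, 0.2549]), ([280.0, 311.0], 0.94, [0.422, 0.2718]), ([281.0, 275.0], 0.82, [0.4162, 0.3273])]
seam_6 [([298.0, 320.0], 0.95, [0.3938, 0.2549]), ([280.0, 311.0], 0.94, [0.422, 0.2718]), ([281.0, 275.0], 0.82, [0.4162, 0.3273])]
plate_home [([292.0, 294.0], 0.88, [0.3891, 0.2937]), ([296.0, 321.0], 0.27, [0.3863, 0.2534])]
top [0.382 0.267 0.949] 486.27992729624856
housing [([295.0
[... 401 characters left out ...]
, 0.71, [0.3941, 0.2904]), ([207.0, 367.0], 0.6, [0.5464, 0.1908]), ([311.0, 316.0], 0.22, [0.3594, 0.2879])]
cover_box [([185.0, 361.0], 0.52, [0.6055, 0.1947]), ([279.0, 291.0], 0.4, [0.4202, 0.337])]
pen [([184.0, 307.0], 0.72, [0.609, 0.3037])]
seam_0 [([275.0, 301.0], 0.87, [0.4265, 0.315]), ([284.0, 293.0], 0.72, [0.4107, 0.3303]), ([292.0, 335.0], 0.69, [0.3936, 0.2519])]
seam_3 [([275.0, 301.0], 0.87, [0.4265, 0.315]), ([284.0, 293.0], 0.72, [0.4107, 0.3303]), ([292.0, 335.0], 0.69, [0.3936, 0.2519])]
seam_6 [([275.0, 301.0], 0.87, [0.4265, 0.315]), ([284.0, 293.0], 0.72, [0.4107, 0.3303]), ([292.0, 335.0], 0.69, [0.3936, 0.2519])]
plate_home [([291.0, 314.0], 0.62, [0.396, 0.2899])]
```

```bash
sleep 20; ls pics
```

```text
scene0.png
scene1.png
top1.png
```

View pics/top1.png

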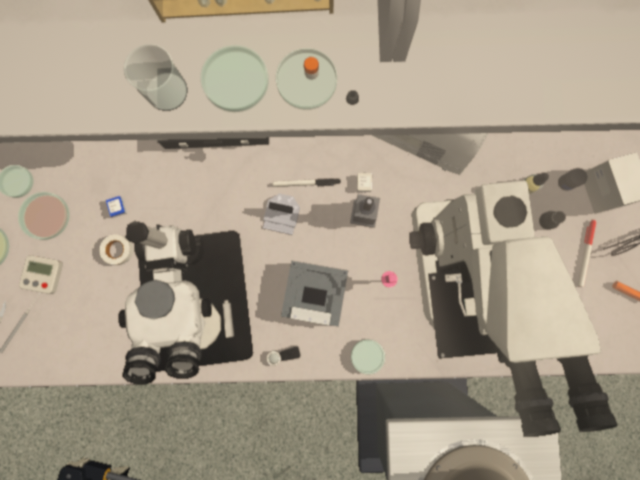

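Run:
```python
import cv2,numpy as np
a=cv2.imread("pics/scene1.png")[175:355,235:405]; b=cv2.imread("pics/top1.png")[165:345,245:405]
up=lambda i,f:cv2.resize(i,None,fx=f,fy=f,interpolation=cv2.INTER_CUBIC)
A=up(a,2.4);B=up(b,2.4)
cv2.imwrite("pics/c1.png",np.hstack([A[:, :],B])); 
cv2.imwrite("pics/c2.png",up(cv2.imread("pics/scene1.png")[255:350,245:345],6.0)[:,:600])
```

```text
(no output)
```

View pics/c1.png

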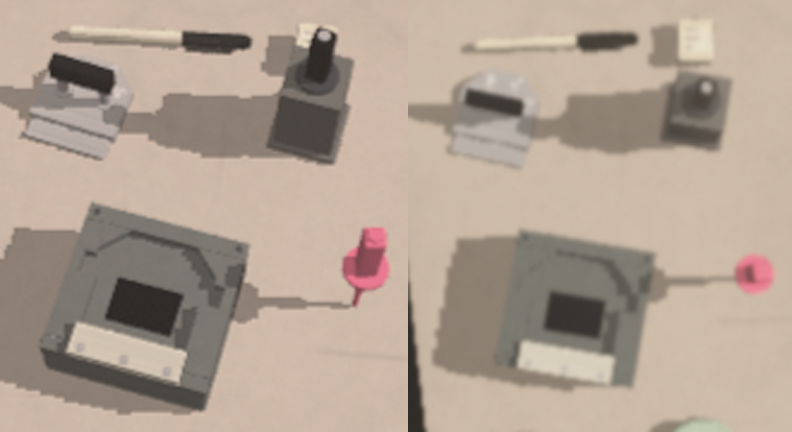

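View pics/c2.png

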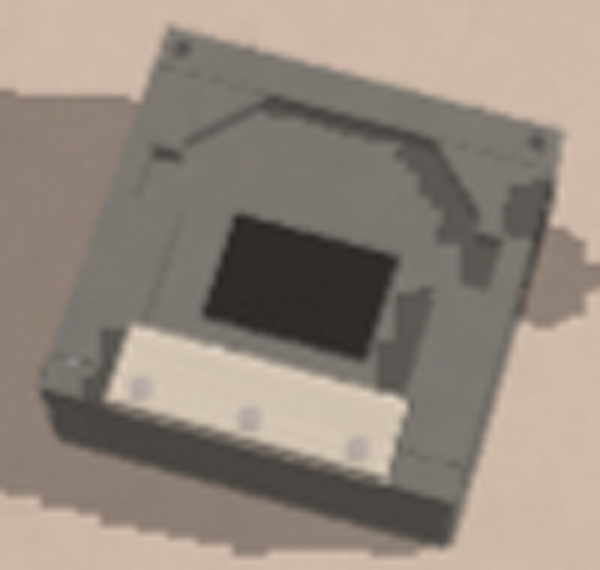

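The crops show the housing's top corners clearly. The plate's tongue end faces the robot. The black stylus standing in the grey stand at (365,212) is the one meant; the pink one at (389,285) stands free and is the look-alike. I'll fit the poses from the corners.

```bash
cat > fit.py <<'E'
from h import *
from scipy.optimize import least_squares
def fit(pts,x0):  # pts: (cam, (row,col), local xyz)
    def f(v):
        c,s=np.cos(v[2]),np.sin(v[2]); r=[]
        for cam,at,l in pts: r+=list(np.array(proj(cam,[v[0]+c*l[0]-s*l[1],v[1]+s*l[0]+c*l[1],l[2]]))-at)
        return r
    o=least_squares(f,x0); return np.round(o.x,4),round(np.sqrt(np.mean(o.fun**2)),2)
E
python3 - <<'E'
from fit import *
C={n:read_camera(n) for n in("scene","top")}
S=lambda x,y:(175+y/2.4-.3,235+x/2.4-.3); T=lambda x,y:(165+y/2.4-.3,245+(x-408)/2.4-.3); S6=lambda x,y:(255+y/6-.4,245+x/6-.4)
H=[[.0525,.054,.044],[.0525,-.054,.044],[-.0525,.054,.044],[-.0525,-.054,.044]]
hs=[(C["scene"],S6(*p),l) for p,l in zip([(170,28),(562,130),(42,388),(452,502)],H)]
ht=[(C["top"],T(*p),l) for p,l in zip([(521,230),(654,255),(497,365),(632,387)],H)]
for q in(hs,ht,hs+ht): print("housing",fit(q,[.39,.29,-.25]))
P=[[-.042,.030,.004],[-.042,-.030,.004]]; g=[0,0,.037]
ps=[(C["scene"],S(*p),l) for p,l in zip([(23,135),(104,158)],P)]+[(C["scene"],(203,267),g)]
pt=[(C["top"],T(*p),l) for p,l in zip([(450,151),(521,167)],P)]+[(C["top"],(206,279),g)]
for q in(ps,pt,ps+pt): print("plate",fit(q,[.559,.356,-.25]))
# bar yaw/centre by dark blob, top face z=.046
for n,(r0,r1,c0,c1) in dict(scene=(190,220,250,290),top=(195,222,262,300)).items():
    c=C[n]; m=(c["img"][r0:r1,c0:c1].max(2)<50).astype(np.uint8); (x,y),(w,h),a=cv2.minAreaRect(cv2.findNonZero(m)); print(n,m.sum(),w,h,a)
    b=cv2.boxPoints(((x+c0,y+r0),(w,h),a)); q=[onz(c,(p[1],p[0]),.04) for p in b]; q0=onz(c,(y+r0,x+c0),.04)
    e=max(((q[1]-q[0]),(q[2]-q[1])),key=np.linalg.norm); print(q0[:2],np.arctan(-e[0]/e[1]))
E
```

```text
housing (array([ 0.3921,  0.2921, -0.1928]), np.float64(0.48))
housing (array([ 0.3918,  0.2902, -0.1913]), np.float64(0.73))
housing (array([ 0.392 ,  0.2913, -0.1923]), np.float64(0.73))
plate (array([ 0.5572,  0.3568, -0.1876]), np.float64(0.78))
plate (array([ 0.5571,  0.3546, -0.215 ]), np.float64(0.52))
plate (array([ 0.5572,  0.3559, -0.2002]), np.float64(0.74))
scene 69 24.62969207763672 3.3819878101348877 17.10272979736328
[0.54982877 0.35529646] -0.25142941845189176Traceback (most recent call last):
  File "<stdin>", line 14, in <module>
cv2.error: OpenCV(4.12.0) /io/opencv/modules/imgproc/src/convhull.cpp:143: error: (-215:Assertion failed) total >= 0 && (depth == CV_32F || depth == CV_32S) in function 'convexHull'
```

```bash
cat >> h.py <<'E'
HP=np.array([.392,.2913]);HY=-.192
def hw(x,y): c,s=np.cos(HY),np.sin(HY); return HP+[c*x-s*y,s*x+c*y]
def to(*pts):
    s=observe(); p=s["tool_pos"]; R=Ro.from_euler("xyz",s["tool_rot"]).as_matrix()
    for t in pts: t=np.array(t,float); print(np.round(R.T@(t-p)*1000,1)); p=t
def st():
    s=observe(); print(round(s["time"],2),np.round(s["tool_pos"],4),np.round(s["tool_rot"],4),np.round(s["contact_force"],2),round(s["opening"],4))
E
python3 -m inch '[[[0,0,0,-0.055],[0,0,0,0]]]' -1 20
python3 -c "
from h import *
to([.25,.29,.226],[.5585,.356,.226],[.5585,.356,.025])"
```

```text
time: 1.85
tool_pos: [0.1308, 0.5085, 0.2267]
tool_rot: [3.142, -0.0, 2.944]
contact_force: [-0.4, 0.6, 0.4]
opening: 0.0918
[-159.7 -190.9    0.7]
[-289.6  125.2    0. ]
[ -0.  -0. 201.]
```

```bash
python3 -m inch '[[[-32,-38,0,0],[-32,-38,0,0],[-32,-38,0,0],[-32,-38,0,0],[-32,-39,0,0],[-48,21,0,0],[-48,21,0,0],[-48,21,0,0],[-48,21,0,0],[-48,21,0,0]]]'
python3 -m inch '[[[-40,17,30,0],[-10,3,30,0],[0,0,30,0],[0,0,0,0],[0,0,0,0]]]'
python3 - <<'E'
from h import *
st()
for n in("scene","top"):
    c=read_camera(n); cv2.imwrite(f"pics/{n}2.png",c["img"])
    for k,z in dict(plate_grip=.037,plate=0).items(): print(n,k,[(np.round(d["at"],1).tolist(),round(d["conf"],2),np.round(onz(c,d["at"],z)[:2],4).tolist()) for d in place_of(n,k)[:2]])
to([.5585,.356,.020])
E
```

```text
time: 3.1
tool_pos: [0.508, 0.3462, 0.2267]
tool_rot: [3.141, 0.0, 2.943]
contact_force: [0.4, 0.6, 0.1]
opening: 0.0919
time: 3.72
tool_pos: [0.5597, 0.3561, 0.1382]
tool_rot: [3.14, 0.001, 2.944]
contact_force: [0.2, -0.0, 0.8]
opening: 0.0921
3.73 [0.5597 0.3561 0.1382] [3.1404e+00 1.5000e-03 2.9445e+00] [ 0.22 -0.    0.78] 0.0921
scene plate_grip []
scene plate []
top plate_grip [([204.8, 280.1], 0.71, [0.5609, 0.3534])]
top plate [([215.4, 285.1], 0.8, [0.5466, 0.3472])]
[  1.1  -0.3 117.8]
```

```bash
python3 -m inch '[[[0,0,40,0],[0,0,40,0],[0,0,25,0],[0,0,13,0],[0,0,0,0]]]'
python3 -m inch '[[[0,0,0,0],[0,0,0,0],[0,0,0,0],[0,0,0,0],[0,0,0,0],[0,0,0,0]]]' 1 12
```

```text
time: 4.65
tool_pos: [0.5591, 0.3557, 0.0185]
tool_rot: [-3.141, -0.001, 2.945]
contact_force: [-0.2, 0.3, -0.1]
opening: 0.092
time: 5.4
tool_pos: [0.5592, 0.3556, 0.0189]
tool_rot: [-3.141, 0.0, 2.945]
contact_force: [-1.2, -2.3, 2.2]
opening: 0.0457
```

```bash
python3 -m inch '[[[0,0,-15,0],[0,0,-30,0],[0,0,-35,0],[0,0,-25,0],[0,0,0,0],[0,0,0,0]]]'
python3 - <<'E'
from h import *
st()
c=read_camera("scene");d=read_camera("top")
up=lambda i:cv2.resize(i,(400,400),interpolation=cv2.INTER_CUBIC)
cv2.imwrite("pics/lift.png",np.hstack([up(c["img"][130:250,220:340]),up(d["img"][150:270,220:340])]))
to([*hw(10,0),.126],)
E
```

```text
time: 6.15
tool_pos: [0.5585, 0.3555, 0.1228]
tool_rot: [-3.141, -0.001, 2.945]
contact_force: [-0.4, 0.1, -2.5]
opening: 0.0461
6.15 [0.5585 0.3555 0.1228] [-3.1407e+00 -1.4000e-03  2.9448e+00] [-0.39  0.13 -2.54] 0.0461
[-9849.2   -47.3   -27.2]
```

View pics/lift.png

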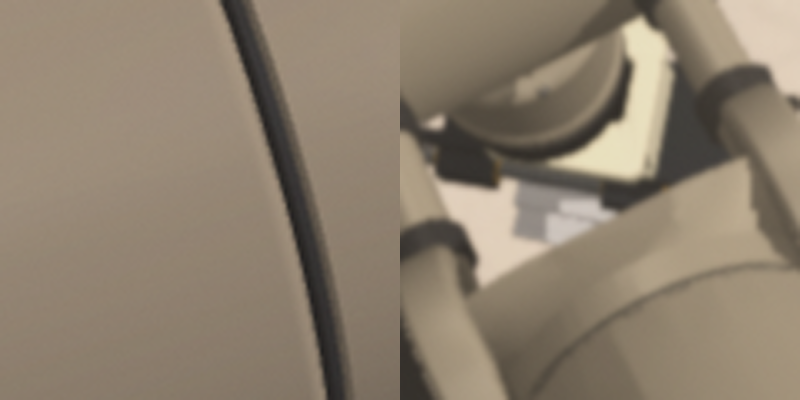

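The picture shows only the arm, which hides the plate. The wrist force of −2.5 N and the 46 mm opening confirm that the plate is held. I'll carry it over the housing.

```bash
python3 -c "
from h import *
to([*hw(.013,0),.123],[*hw(.013,0),.068])"
```

```text
[137.6 -95.3  -0.4]
[-0.1  0.1 55. ]
```

```bash
python3 -m inch '[[[15,-10,0,0],[30,-20,0,0],[35,-25,0,0],[30,-22,0,0],[18,-13,0,0],[9.6,-5.3,0,0],[0,0,20,0],[0,0,15,0],[0,0,0,0],[0,0,0,0]]]'
python3 - <<'E'
from h import *
st(); to([*hw(.013,0),.068])
c=read_camera("scene");d=read_camera("top"); print(place_of("top","plate_grip")[:2],place_of("scene","plate_grip")[:2])
up=lambda i:cv2.resize(i,(400,400),interpolation=cv2.INTER_CUBIC)
cv2.imwrite("pics/over.png",np.hstack([up(c["img"][225:355,230:360]),up(d["img"][230:350,260:380])]))
E
```

```text
time: 7.5
tool_pos: [0.4061, 0.2894, 0.0888]
tool_rot: [3.141, 0.0, 2.945]
contact_force: [0.2, -0.9, -2.0]
opening: 0.0457
7.5 [0.4061 0.2894 0.0888] [3.1414e+00 2.0000e-04 2.9447e+00] [ 0.15 -0.9  -2.  ] 0.0457
[ 1.2 -0.8 20.8]
[{'at': [206.8, 368.7], 'conf': 0.37}] []
```

View pics/over.png

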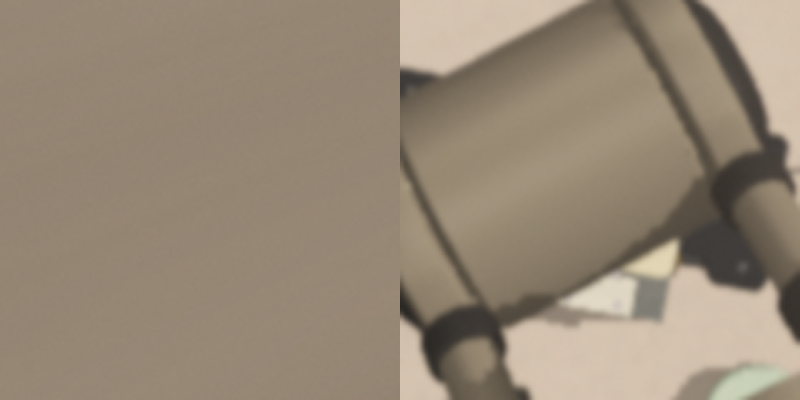

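The arm hides the work here too, so I go on by feel.

```bash
python3 -m inch '[[[0,0,8,0],[0,0,8,0],[0,0,3,0],[0,0,0,0]]]' 1 8
for i in 1; do python3 -m inch '[[[0,0,2,0],[0,0,1,0],[0,0,0,0]]]'; done
python3 -m inch '[[[0,0,2,0],[0,0,1,0],[0,0,0,0]]]'
python3 -m inch '[[[0,0,2,0],[0,0,0,0]]]'
```

```text
time: 8.2
tool_pos: [0.4055, 0.2891, 0.0693]
tool_rot: [-3.141, -0.001, 2.945]
contact_force: [0.4, -0.7, -2.2]
opening: 0.0461
time: 8.57
tool_pos: [0.406, 0.2894, 0.067]
tool_rot: [3.141, 0.001, 2.945]
contact_force: [1.3, 0.4, -0.1]
opening: 0.0461
time: 8.95
tool_pos: [0.4058, 0.2893, 0.0637]
tool_rot: [3.141, 0.0, 2.945]
contact_force: [1.3, -0.4, 1.9]
opening: 0.0457
time: 9.2
tool_pos: [0.4057, 0.2892, 0.0616]
tool_rot: [3.141, 0.0, 2.945]
contact_force: [1.7, 0.5, 0.1]
opening: 0.046
```

```bash
python3 -m inch '[[[0,0,1,0],[0,0,0,0]]]'
python3 -m inch '[[[0,0,1,0],[0,0,0,0]]]'
python3 -m inch '[[[0,0,1,0],[0,0,0,0]]]'
```

```text
time: 9.45
tool_pos: [0.4058, 0.2892, 0.0607]
tool_rot: [3.141, 0.0, 2.945]
contact_force: [1.9, -0.1, 0.8]
opening: 0.0459
time: 9.7
tool_pos: [0.4059, 0.2893, 0.0602]
tool_rot: [3.141, 0.001, 2.945]
contact_force: [1.7, -0.9, 6.2]
opening: 0.0458
time: 9.95
tool_pos: [0.4059, 0.2893, 0.0595]
tool_rot: [3.141, 0.001, 2.945]
contact_force: [1.1, -2.5, 8.5]
opening: 0.0458
```

Firm contact at 0.060 m matches the tongue on the floor with the far end on the rim. Next I slide it toward the stop.

```bash
python3 -m inch '[[[2,0,-0.7,0],[2,0,0,0],[2,0,0,0],[0,0,0,0]]]'
python3 -m inch '[[[2,0,0,0],[2,0,0,0],[0,0,0,0]]]'
python3 -m inch '[[[1.5,0,0,0],[1.5,0,0,0],[0,0,0,0]]]'
python3 -m inch '[[[1,0,0,0],[0,0,0,0]]]'
```

```text
time: 10.45
tool_pos: [0.4006, 0.2907, 0.06]
tool_rot: [3.14, 0.002, 2.945]
contact_force: [4.5, -0.6, 5.5]
opening: 0.0462
time: 10.82
tool_pos: [0.3974, 0.2916, 0.0602]
tool_rot: [3.14, 0.003, 2.945]
contact_force: [8.0, -2.4, 5.4]
opening: 0.0462
time: 11.2
tool_pos: [0.3949, 0.2921, 0.0603]
tool_rot: [3.139, 0.004, 2.945]
contact_force: [6.6, -2.8, 5.2]
opening: 0.0458
time: 11.45
tool_pos: [0.394, 0.2923, 0.0603]
tool_rot: [3.139, 0.004, 2.945]
contact_force: [7.7, -2.1, 5.7]
opening: 0.0459
```

```bash
python3 -m inch '[[[0,0,1,0],[0,0,1,0],[0,0,0,0]]]'
python3 -m inch '[[[0,0,1,0],[0,0,1,0],[0,0,0,0]]]'
python3 -c "
from h import *
s=observe();print(s['torque'])"
```

```text
time: 11.82
tool_pos: [0.3938, 0.2924, 0.0583]
tool_rot: [3.139, 0.004, 2.945]
contact_force: [6.4, -1.8, 6.0]
opening: 0.0459
time: 12.2
tool_pos: [0.3928, 0.2925, 0.0563]
tool_rot: [3.14, 0.002, 2.945]
contact_force: [3.1, -0.4, 8.7]
opening: 0.0459
[-0.07811922 -0.57139019  0.00700122]
```

```bash
python3 -m inch '[[[0,0,1,0],[0,0,1,0],[0,0,0,0]]]'
python3 -m inch '[[[1,0,0,0],[1,0,0,0],[0,0,0,0]]]'
```

```text
time: 12.58
tool_pos: [0.3924, 0.2926, 0.0542]
tool_rot: [3.14, 0.001, 2.945]
contact_force: [2.2, 0.6, 8.7]
opening: 0.0458
time: 12.95
tool_pos: [0.392, 0.2927, 0.0543]
tool_rot: [3.139, 0.004, 2.945]
contact_force: [7.6, -2.7, 6.1]
opening: 0.0458
```

```bash
python3 -m inch '[[[0,0,-0.5,0],[0,0,0,0],[0,0,0,0],[0,0,0,0]]]' -1 8
python3 -m inch '[[[0,0,-20,0],[0,0,-35,0],[0,0,-40,0],[0,0,-30,0],[0,0,0,0]]]'
python3 -c "
from h import *
st(); to([.5465,.1920,.2],)"
```

```text
time: 13.45
tool_pos: [0.3893, 0.2922, 0.0536]
tool_rot: [-3.141, -0.001, 2.945]
contact_force: [-0.1, 0.7, -0.2]
opening: 0.0815
time: 14.08
tool_pos: [0.3908, 0.293, 0.1809]
tool_rot: [3.139, 0.003, 2.945]
contact_force: [-0.2, 0.5, -1.0]
opening: 0.0921
14.07 [0.3908 0.293  0.1809] [3.1386 0.0033 2.9449] [-0.16  0.45 -1.02] 0.0921
[-172.5  -68.5  -18.8]
```

Run:
```python
from h import *
c=read_camera("scene");d=read_camera("top")
def tri(a,b):
    e1,r1=ray(c,a);e2,r2=ray(d,b); A=np.c_[r1,-r2]; k=np.linalg.lstsq(A,e2-e1,rcond=None)[0]; print(np.round(e1+k[0]*r1,3),np.round(np.linalg.norm(e1+k[0]*r1-e2-k[1]*r2),3))
tri((241,421),(240,418))   # left end of microscope knob
# shelf edge (line along y): height h such that x agrees
for h in np.arange(.1,.5,.05): print(round(h,2),np.round(onz(c,(97,320),h)[:2],3),np.round(onz(d,(131,320),h)[:2],3))
```

```text
[0.481 0.109 0.091] 0.006
0.1 [0.743 0.285] [0.683 0.274]
0.15 [0.698 0.282] [0.665 0.274]
0.2 [0.652 0.279] [0.647 0.273]
0.25 [0.607 0.276] [0.63  0.273]
0.3 [0.561 0.273] [0.612 0.272]
0.35 [0.516 0.27 ] [0.594 0.272]
0.4 [0.471 0.267] [0.577 0.271]
0.45 [0.425 0.265] [0.559 0.271]
```

```bash
python3 -m inch '[[[-25,-10,-5,0],[-45,-18,-5,0],[-45,-18,-5,0],[-37,-15,-3,0],[-20,-7,0,0],[0,0,0,0],[0,0,0,0]]]'
python3 - <<'E'
from h import *
st()
c=read_camera("scene");d=read_camera("top")
for k,z in dict(plate_grip=.073,plate=.036,housing=0,stand_top=.07,stylus_grip=.098,seam_0=.044).items():
  for n,q in(("scene",c),("top",d)): print(k,n,[(np.round(e["at"],1).tolist(),round(e["conf"],2),np.round(onz(q,e["at"],z)[:2],4).tolist()) for e in place_of(n,k)[:5]])
up=lambda i,w,h:cv2.resize(i,(w,h),interpolation=cv2.INTER_CUBIC)
cv2.imwrite("pics/seat.png",np.hstack([up(c["img"][255:350,245:345],400,380),up(d["img"][255:335,275:355],400,380)]))
E
```

```text
time: 15.05
tool_pos: [0.5441, 0.1923, 0.1957]
tool_rot: [-3.141, -0.003, 2.945]
contact_force: [0.5, 0.5, -0.1]
opening: 0.0922
15.05 [0.5441 0.1923 0.1957] [-3.1409e+00 -2.6000e-03  2.9450e+00] [ 0.52  0.52 -0.11] 0.0922
plate_grip scene []
plate_grip top [([289.0, 313.6], 0.82, [0.3992, 0.2913])]
plate scene []
plate top [([301.5, 313.3], 0.92, [0.3769, 0.2933]), ([296.1, 314.1], 0.54, [0.3868, 0.2916])]
housing scene []
housing top [([293.1, 315.6], 0.55, [0.3927, 0.2896])]
stand_top scene []
stand_top top [([207.2, 367.5], 0.74, [0.5466, 0.1898])]
stylus_grip scene []
stylus_grip top []
seam_0 scene []
seam_0 top [([271.0, 308.7], 0.97, [0.4333, 0.3006]), ([274.8, 318.5], 0.97, [0.4258, 0.2825]), ([273.6, 328.4], 0.92, [0.4277, 0.2641]), ([281.3, 293.9], 0.76, [0.4148, 0.3284]), ([281.7, 328.6], 0.72, [0.4127, 0.2641])]
```

View pics/seat.png

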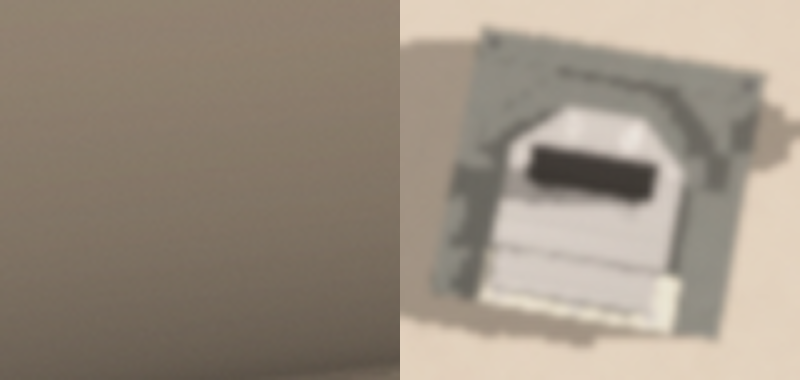

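The picture shows that the plate is not home. Its tongue, at about (575,300) in the right half, lies on top of the white lip, and the far end hangs in the recess. I'll re-grip across the bar's 12 mm thickness, which centres it and holds it level, then place it tongue first with the far end on the rim. I'll measure it first.

Run:
```python
from fit import *
d=read_camera("top")
g=lambda x,y:(255+y*80/380-.4,275+(x-400)/5-.4)
c,s=np.cos(HY),np.sin(HY)
def loc(at,z,base):
    p=onz(d,at,z)[:2]-base; return np.round([c*p[0]+s*p[1],-s*p[0]+c*p[1]],4)
B=np.array([.3918,.2902])
H=[[.0525,.054,.044],[.0525,-.054,.044],[-.0525,.054,.044],[-.0525,-.054,.044]]
r=fit([(d,g(*p),l) for p,l in zip([(484,27),(764,72),(432,295),(716,337)],H)],[.39,.29,-.2]); print(r); B=r[0][:2]
print("bar",loc(g(592,172),.082,B),"ends",loc(g(533,160),.08,B),loc(g(655,180),.08,B))
print("far",loc(g(607,108),.044,B),"tongue",loc(g(490,292),.053,B),loc(g(658,322),.053,B),"lip near corners",loc(g(480,300),.05,B),loc(g(672,332),.05,B),"step",loc(g(583,252),.056,B))
# lip corners in the initial top picture
T=lambda x,y:(165+y/2.4-.3,245+(x-408)/2.4-.3); B0=np.array([.3918,.2902])
print("lip0",[loc(T(*p),.05,B0) for p in[(522,341),(614,357),(517,368),(610,383)]])
print(observe()["qpos"])
```

```text
(array([ 0.3927,  0.2907, -0.1877]), np.float64(0.53))
bar [0.0029 0.002 ] ends [0.0037 0.0235] [ 0.0038 -0.0205]
far [0.0287 0.0021] tongue [-0.0481  0.0316] [-0.0489 -0.0306] lip near corners [-0.0519  0.0348] [-0.0519 -0.0363] step [-0.0274  0.0008]
lip0 [array([-0.0311,  0.0362]), array([-0.031, -0.035]), array([-0.0517,  0.0363]), array([-0.0508, -0.0353])]
[ 2.05916389e-01  4.62931169e-01  1.41994200e+00  8.50432008e-05
  1.25867552e+00 -1.16802187e+00]
```

```bash
python3 -m inch '[[[20,8,0,0],[45,18,0,0],[45,18,0,0],[40,15,0,0],[19,8,0,0],[0,0,0,0.174],[0,0,0,0.174],[0,0,0,0.174],[0,0,0,0.174],[0,0,0,0.174]]]'
python3 -m inch '[[[0,0,0,0.174],[0,0,0,0.174],[0,0,0,0.174],[0,0,0,0.174],[0,0,0,0]]]'
python3 -c "
from h import *
st();to([*hw(.002,.0),.062])"
```

```text
time: 17.05
tool_pos: [0.3934, 0.2906, 0.197]
tool_rot: [3.141, 0.0, 2.069]
contact_force: [0.5, 0.4, -0.1]
opening: 0.0916
time: 17.68
tool_pos: [0.3933, 0.2906, 0.1969]
tool_rot: [3.141, -0.0, 1.38]
contact_force: [-0.6, -0.1, 0.9]
opening: 0.0917
17.68 [0.3933 0.2906 0.1969] [ 3.1412e+00 -1.0000e-04  1.3799e+00] [-0.57 -0.05  0.88] 0.0917
[  0.4   0.6 134.9]
```

```bash
python3 -m inch '[[[0,0.6,30,0],[0,0,45,0],[0,0,35,0],[0,0,18,0],[0,0,7,0],[0,0,0,0]]]'
python3 -m inch '[[[0,0,0,0],[0,0,0,0],[0,0,0,0],[0,0,0,0],[0,0,0,0],[0,0,0,0],[0,0,0,0]]]' 1 25
python3 -m inch '[[[0,0,-5,0],[0,0,-15,0],[0,0,-5,0],[0,0,0,0],[0,0,0,0]]]'
```

```text
time: 18.42
tool_pos: [0.3936, 0.2907, 0.062]
tool_rot: [3.142, -0.0, 1.38]
contact_force: [-0.3, 0.0, 0.1]
opening: 0.0918
time: 19.3
tool_pos: [0.3932, 0.2907, 0.0619]
tool_rot: [-3.142, -0.0, 1.379]
contact_force: [0.5, -0.3, -0.8]
opening: 0.0266
time: 19.92
tool_pos: [0.393, 0.2905, 0.0865]
tool_rot: [-3.141, 0.0, 1.379]
contact_force: [-1.0, -0.3, -1.7]
opening: 0.0121
```

```bash
python3 -m inch '[[[0,0,-10,0],[0,8,-5,0],[0,7,0,0],[0,0,0,0]]]'
python3 -c "
from h import *
st();to([*hw(.0165,-.001),.101])"
```

```text
time: 20.42
tool_pos: [0.4087, 0.2876, 0.1019]
tool_rot: [3.141, -0.0, 1.378]
contact_force: [-0.2, -0.7, -2.8]
opening: 0.0117
20.43 [0.4087 0.2876 0.1019] [ 3.1413e+00 -3.0000e-04  1.3780e+00] [-0.21 -0.68 -2.75] 0.0117
[-0.6 -0.6  0.9]
```

```bash
python3 -m inch '[[[-1.5,0,10,0],[0,0,10,0],[0,0,5,0],[0,0,0,0]]]'
python3 -m inch '[[[0,0,4,0],[0,0,0,0]]]'
python3 -m inch '[[[0,0,4,0],[0,0,0,0]]]'
python3 -m inch '[[[0,0,3,0],[0,0,0,0]]]'
```

```text
time: 20.92
tool_pos: [0.4073, 0.2862, 0.0763]
tool_rot: [-3.141, 0.001, 1.379]
contact_force: [0.6, -0.8, -1.3]
opening: 0.012
time: 21.18
tool_pos: [0.4076, 0.2863, 0.0728]
tool_rot: [-3.141, 0.0, 1.379]
contact_force: [-0.6, -0.5, -2.2]
opening: 0.0121
time: 21.42
tool_pos: [0.4075, 0.2862, 0.0687]
tool_rot: [-3.141, 0.0, 1.379]
contact_force: [0.2, -0.1, -1.3]
opening: 0.0122
time: 21.68
tool_pos: [0.4073, 0.2866, 0.0672]
tool_rot: [-3.142, -0.001, 1.379]
contact_force: [-5.7, -1.8, 12.4]
opening: 0.0116
```

```bash
python3 -c "
from h import *
print(observe()['torque'])"
python3 -m inch '[[[0,0,-1,0],[0,0,0,0],[0,0,0,0]]]'
python3 -c "
from h import *
print(observe()['torque'])"
```

```text
[-0.28231242  0.83343042 -0.00264772]
time: 22.05
tool_pos: [0.4078, 0.2865, 0.0673]
tool_rot: [3.141, -0.001, 1.379]
contact_force: [-3.4, -0.3, 5.5]
opening: 0.0119
[-0.0687535   0.4016337   0.02186211]
```

```bash
python3 -m inch '[[[0,0,-0.5,0],[0,0,0,0],[0,0,0,0],[0,0,0,0],[0,0,0,0]]]' 0.35 10
python3 -m inch '[[[0,-3,1,0],[0,-3,1,0],[0,-3,1,0],[0,0,0,0]]]'
python3 -m inch '[[[0,-3,0,0],[0,-2,0,0],[0,0,0,0]]]'
```

```text
time: 22.68
tool_pos: [0.4077, 0.2863, 0.0674]
tool_rot: [3.142, -0.0, 1.379]
contact_force: [-0.0, -0.6, 0.5]
opening: 0.0297
time: 23.18
tool_pos: [0.3985, 0.2881, 0.0643]
tool_rot: [-3.141, 0.0, 1.379]
contact_force: [-0.2, -0.5, 0.1]
opening: 0.0301
time: 23.55
tool_pos: [0.3938, 0.289, 0.0645]
tool_rot: [-3.142, -0.0, 1.379]
contact_force: [0.5, 0.6, 0.0]
opening: 0.0298
```

```bash
python3 -m inch '[[[0,-3,0,0],[0,-2,0,0],[0,0,0,0]]]'
python3 -m inch '[[[0,-2,0,0],[0,-2,0,0],[0,0,0,0]]]'
python3 -m inch '[[[0,-2,0,0],[0,0,0,0]]]'
python3 -m inch '[[[0,-1.5,0,0],[0,0,0,0]]]'
python3 -c "
from h import *
st();to([*hw(-.0095,.0),.0645])"
```

```text
time: 23.92
tool_pos: [0.3888, 0.2899, 0.0644]
tool_rot: [-3.141, 0.0, 1.379]
contact_force: [0.9, 0.1, 0.2]
opening: 0.0301
time: 24.3
tool_pos: [0.3849, 0.2907, 0.0644]
tool_rot: [-3.141, 0.0, 1.379]
contact_force: [-0.6, 0.6, 0.1]
opening: 0.0298
time: 24.55
tool_pos: [0.3833, 0.2911, 0.0645]
tool_rot: [3.141, -0.0, 1.379]
contact_force: [1.5, 0.7, -0.2]
opening: 0.0299
time: 24.8
tool_pos: [0.3829, 0.2913, 0.0649]
tool_rot: [3.139, -0.001, 1.379]
contact_force: [3.8, -3.2, 1.0]
opening: 0.0299
24.8 [0.3829 0.2913 0.0649] [ 3.139e+00 -8.000e-04  1.379e+00] [ 3.84 -3.17  1.  ] 0.0299
[ 1.7 -0.6  0.4]
```

The fingers met the stop where I expected it, at about X = −9 mm. Now I open, rise and look.

```bash
python3 -m inch '[[[0,1.5,0,0],[0,0,0,0],[0,4,-10,0],[0,5,-30,0],[0,0,-45,0],[0,0,-45,0],[0,0,-5,-0.174],[0,0,0,-0.174],[0,0,0,-0.174],[0,0,0,-0.174]]]' -1
python3 -m inch '[[[0,0,0,-0.174],[0,0,0,-0.174],[0,0,0,-0.174],[0,0,0,-0.174],[0,0,0,-0.174],[0,0,0,0]]]'
python3 -c "
from h import *
st();to([.55,.191,.195])"
```

```text
time: 26.05
tool_pos: [0.392, 0.2894, 0.2001]
tool_rot: [3.141, -0.0, 2.081]
contact_force: [0.9, 0.2, 0.6]
opening: 0.0919
time: 26.8
tool_pos: [0.392, 0.2894, 0.2]
tool_rot: [3.141, 0.0, 2.943]
contact_force: [-0.8, 0.4, 0.5]
opening: 0.0917
26.8 [0.392  0.2894 0.2   ] [3.1411e+00 3.0000e-04 2.9433e+00] [-0.82  0.36  0.46] 0.0917
[-174.3  -65.3    5. ]
```

```bash
python3 -m inch '[[[-25,-10,0,0],[-45,-18,0,0],[-45,-18,0,0],[-38,-13,0,0],[-18,-6,0,0],[0,0,0,0],[0,0,0,0]]]'
python3 - <<'E'
from fit import *
st()
d=read_camera("top"); b=d["img"]
cv2.imwrite("pics/top9.png",b)
up=lambda i,w,h:cv2.resize(i,(w,h),interpolation=cv2.INTER_CUBIC)
old=cv2.imread("pics/top1.png")
cv2.imwrite("pics/seat2.png",np.hstack([up(b[255:335,275:355],400,400),up(old[190:235,340:385],400,400)]))
print([(e["at"],e["conf"]) for k in("plate_grip","plate") for e in place_of("top",k)[:2]])
E
```

```text
time: 27.68
tool_pos: [0.5458, 0.193, 0.1995]
tool_rot: [3.141, -0.001, 2.945]
contact_force: [-0.1, -0.4, -0.3]
opening: 0.0917
27.68 [0.5458 0.193  0.1995] [ 3.1415e+00 -1.0000e-03  2.9449e+00] [-0.1  -0.39 -0.29] 0.0917
[([288.4, 313.6], 0.93), ([298.4, 314.8], 0.6)]
```

View pics/seat2.png

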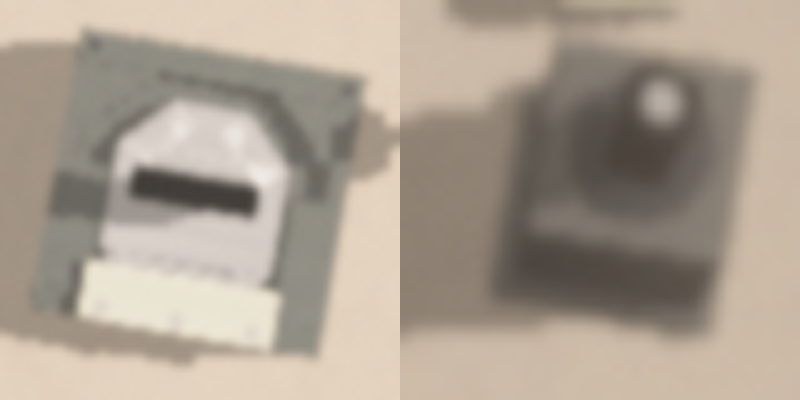

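The plate now lies under the white lip with an even seam round its far end at about (210,98) in the left half. The right half shows the stand's yaw, close to the housing's. I'll check the plate's position in numbers.

Run:
```python
from fit import *
d=read_camera("top")
g=lambda x,y:(255+y/5-.4,275+x/5-.4)
H=[[.0525,.054,.044],[.0525,-.054,.044],[-.0525,.054,.044],[-.0525,-.054,.044]]
r=fit([(d,g(*p),l) for p,l in zip([(84,28),(365,74),(31,304),(318,355)],H)],[.39,.29,-.2]); print(r)
B=r[0][:2];c,s=np.cos(r[0][2]),np.sin(r[0][2])
def loc(at,z): p=onz(d,at,z)[:2]-B; return np.round([c*p[0]+s*p[1],-s*p[0]+c*p[1]],4)
print("bar top",loc(g(194,190),.08),"ends",loc(g(131,180),.08),loc(g(258,202),.08),"far",loc(g(175,98),.044),loc(g(247,108),.044),"shoulders",loc(g(117,147),.044),loc(g(291,180),.044))
# stand corners in the first top picture: top face z=.07
T=lambda x,y:(190+y*45/400-.45,340+(x-400)*45/400-.45)
S=[[.021,.021,.07],[.021,-.021,.07],[-.021,.021,.07],[-.021,-.021,.07]]
print("stand",fit([(d,T(*p),l) for p,l in zip([(553,40),(755,70),(525,232),(722,265)],S)],[.546,.192,-.2]))
m=T(635,150); print("guard",onz(d,m,.074), "top of stylus",onz(d,T(660,100),.119))
```

```text
(array([ 0.3935,  0.2905, -0.1925]), np.float64(0.39))
bar top [-0.0009  0.0009] ends [-0.0013  0.0235] [-0.0012 -0.0222] far [0.0315 0.0149] [ 0.0325 -0.0121] shoulders [0.01   0.0329] [ 0.0091 -0.0327]
stand (array([ 0.5477,  0.1918, -0.1826]), np.float64(0.22))
guard [0.54730392 0.19289967 0.074     ] top of stylus [0.54862642 0.19149488 0.119     ]
```

The plate measures home: bar at (−0.9, 0.9) mm and far end at 32 mm, against 31.5 expected. Now the stylus.

```bash
python3 -m inch '[[[-1,0,40,0],[0,-1,45,0],[0,0,25,0],[0,0,9,0],[0,0,0,0]]]'
python3 -m inch '[[[0,0,0,0],[0,0,0,0],[0,0,0,0],[0,0,0,0],[0,0,0,0],[0,0,0,0],[0,0,0,0],[0,0,0,0],[0,0,0,0],[0,0,0,0]]]' 1 25
python3 -c "
from h import *
st();to([*hw(.0119,.04),.175])"
```

```text
time: 28.5
tool_pos: [0.5478, 0.1913, 0.0807]
tool_rot: [3.141, 0.0, 2.945]
contact_force: [-0.3, -0.9, 0.8]
opening: 0.0922
time: 29.75
tool_pos: [0.5477, 0.191, 0.0804]
tool_rot: [3.142, -0.0, 2.945]
contact_force: [-0.0, -0.2, -1.2]
opening: 0.0148
29.75 [0.5477 0.191  0.0804] [ 3.1416e+00 -1.0000e-04  2.9448e+00] [-0.04 -0.21 -1.18] 0.0148
[160.6 108.  -94.6]
```

```bash
python3 -m inch '[[[0,0,-10,0],[0,0,-25,0],[0,0,-35,0],[0,0,-25,0],[15,10,0,0],[35,24,0,0],[40,26,0,0],[38,26,0,0],[22,15,0,0],[10.6,7,0,0]]]'
python3 -m inch '[[[0,0,20,0],[0,0,20,0],[0,0,8,0],[0,0,0,0],[0,0,0,0]]]'
python3 - <<'E'
from h import *
st();to([*hw(.0119,.04),.118])
c=read_camera("scene");d=read_camera("top")
up=lambda i,w,h:cv2.resize(i,(w,h),interpolation=cv2.INTER_CUBIC)
cv2.imwrite("pics/tip.png",np.hstack([up(c["img"][235:335,225:325],400,400),up(d["img"][245:325,270:350],400,400)]))
for n in("scene","top"): print([(e["at"],e["conf"]) for e in place_of(n,"stylus_tip")[:2]])
E
```

```text
time: 31.0
tool_pos: [0.409, 0.3293, 0.1745]
tool_rot: [-3.14, -0.002, 2.947]
contact_force: [0.8, -0.1, -0.6]
opening: 0.0151
time: 31.62
tool_pos: [0.4118, 0.3284, 0.128]
tool_rot: [3.141, 0.001, 2.944]
contact_force: [0.1, -0.1, 0.0]
opening: 0.015
31.62 [0.4118 0.3284 0.128 ] [3.1408e+00 8.0000e-04 2.9445e+00] [ 0.09 -0.07  0.01] 0.015
[ 0.5 -0.2 10. ]
[]
[([207.9, 367.7], 0.26)]
```

View pics/tip.png

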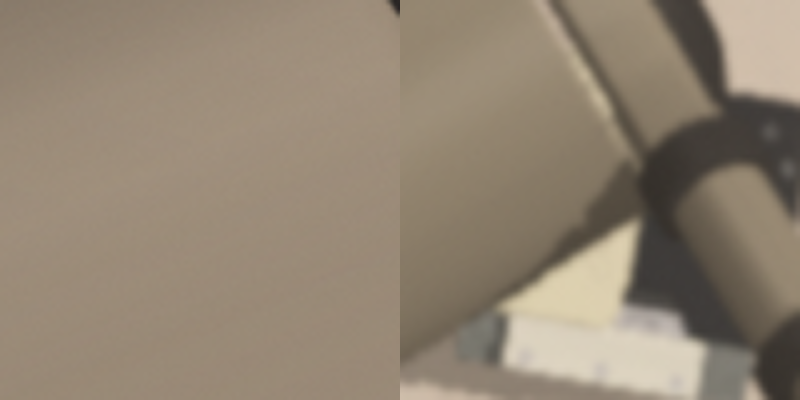

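The view is hidden by the arm again, so I'll lower by feel. The tip is about 70.4 mm below the TCP.

```bash
python3 -m inch '[[[0,0,6,0],[0,0,5,0],[0,0,2,0],[0,0,0,0]]]'
python3 -m inch '[[[0,0,1.5,0],[0,0,1.5,0],[0,0,0,0]]]'
python3 -m inch '[[[0,0,1.5,0],[0,0,1,0],[0,0,0,0]]]'
python3 -m inch '[[[0,0,1,0],[0,0,0,0]]]'
python3 -m inch '[[[0,0,1,0],[0,0,0,0]]]'
```

```text
time: 32.33
tool_pos: [0.4113, 0.3283, 0.1142]
tool_rot: [-3.141, -0.0, 2.945]
contact_force: [-0.9, -0.0, 0.1]
opening: 0.0149
time: 32.7
tool_pos: [0.4113, 0.3283, 0.1113]
tool_rot: [-3.142, -0.0, 2.945]
contact_force: [0.5, -0.7, -0.6]
opening: 0.0152
time: 33.08
tool_pos: [0.4113, 0.3283, 0.1089]
tool_rot: [-3.142, -0.0, 2.945]
contact_force: [-0.1, -0.3, -0.6]
opening: 0.0149
time: 33.33
tool_pos: [0.4113, 0.3283, 0.1078]
tool_rot: [-3.142, -0.0, 2.945]
contact_force: [-0.5, -0.9, 0.2]
opening: 0.015
time: 33.58
tool_pos: [0.4114, 0.3283, 0.1069]
tool_rot: [3.142, -0.0, 2.945]
contact_force: [0.5, -0.1, -0.3]
opening: 0.0151
```

```bash
python3 -m inch '[[[0,0,-1,0],[0,0,0,0],[-1.5,-1.5,0,0],[-1.5,-1.5,0,0],[-1.5,-1.5,0,0],[0,0,0,0]]]'
python3 -m inch '[[[-1.5,-1.5,0,0],[-1.5,-1.5,0,0],[0,0,0,0]]]'
python3 -m inch '[[[-1.5,-1.5,0,0],[-1.5,-1.5,0,0],[-1.5,-1.5,0,0],[0,0,0,0]]]'
python3 -c "
from h import *
to([*hw(.02395,.02795),.1078],[*hw(.036,.0159),.1078])"
```

```text
time: 34.33
tool_pos: [0.4151, 0.3229, 0.1079]
tool_rot: [3.142, 0.0, 2.944]
contact_force: [0.4, -1.1, -1.1]
opening: 0.0151
time: 34.7
tool_pos: [0.4174, 0.3194, 0.1079]
tool_rot: [3.142, 0.0, 2.945]
contact_force: [0.0, -0.2, -1.8]
opening: 0.015
time: 35.2
tool_pos: [0.4209, 0.3141, 0.1079]
tool_rot: [3.142, 0.0, 2.945]
contact_force: [-0.0, -0.1, -1.4]
opening: 0.0153
[0.1 0.1 0.1]
[-12.1 -12.   -0. ]
```

```bash
python3 -m inch '[[[0.6,-0.6,0,0],[0.6,-0.6,0,0],[0,0,0,0]]]'
python3 -m inch '[[[-1.2,1.2,0,0],[-1.2,1.2,0,0],[0,0,0,0]]]'
python3 -m inch '[[[1.2,-1.2,0,0],[0,0,0,0]]]'
```

```text
time: 35.58
tool_pos: [0.4193, 0.3133, 0.1079]
tool_rot: [3.142, -0.0, 2.945]
contact_force: [0.7, 1.3, -0.8]
opening: 0.0152
time: 35.95
tool_pos: [0.4224, 0.3153, 0.1079]
tool_rot: [3.141, 0.0, 2.945]
contact_force: [-0.4, -0.1, -0.2]
opening: 0.0151
time: 36.2
tool_pos: [0.4206, 0.3141, 0.1079]
tool_rot: [-3.142, -0.0, 2.945]
contact_force: [0.5, 0.6, -0.3]
opening: 0.0154
```

The tip is well centred, with play on both sides. I continue round the left bend.

```bash
python3 -m inch '[[[-1.7,-1.5,0,0],[-1.7,-1.5,0,0],[-1.5,-1.5,0,0],[-1.5,-1.5,0,0],[0,0,0,0]]]'
python3 -m inch '[[[-1.5,-1.5,0,0],[-1.5,-1.5,0,0],[-1.5,-1.5,0,0],[-1.5,-1.5,0,0],[0,0,0,0]]]'
python3 -c "
from h import *
to([*hw(.036,.0159),.1078],[*hw(.036,0),.1078],[*hw(.036,-.0159),.1078])"
```

```text
time: 36.83
tool_pos: [0.426, 0.3069, 0.1079]
tool_rot: [3.142, 0.0, 2.944]
contact_force: [0.3, -0.2, -0.9]
opening: 0.015
time: 37.45
tool_pos: [0.4307, 0.2999, 0.1079]
tool_rot: [3.141, 0.0, 2.945]
contact_force: [0.1, 0.4, -1.0]
opening: 0.0156
[0.4 0.1 0.1]
[ -0.1 -15.9  -0. ]
[ -0.1 -15.9  -0. ]
```

```bash
python3 -m inch '[[[0,-2,0,0],[0,-2.3,0,0],[0,-2.3,0,0],[0,-2.3,0,0],[0,-2.3,0,0],[0,-2.3,0,0],[0,-2.3,0,0],[0,0,0,0]]]'
python3 -m inch '[[[0,-2,0,0],[0,-2.3,0,0],[0,-2.3,0,0],[0,-2.3,0,0],[0,-2.3,0,0],[0,-2.3,0,0],[0,-2.3,0,0],[0,0,0,0]]]'
python3 -c "
from h import *
to([*hw(.036,-.0159),.1078],[*hw(.0119,-.04),.1078])"
```

```text
time: 38.45
tool_pos: [0.4275, 0.2844, 0.108]
tool_rot: [3.142, 0.0, 2.945]
contact_force: [0.4, 0.8, -0.8]
opening: 0.0147
time: 39.45
tool_pos: [0.4244, 0.2689, 0.1079]
tool_rot: [3.142, -0.0, 2.945]
contact_force: [0.0, 1.6, -0.3]
opening: 0.0146
[ 0.1 -0.1  0.1]
[ 24.  -24.2  -0. ]
```

```bash
python3 -m inch '[[[1.5,-1.5,0,0],[1.5,-1.5,0,0],[1.5,-1.5,0,0],[1.5,-1.5,0,0],[1.5,-1.5,0,0],[1.5,-1.5,0,0],[1.5,-1.5,0,0],[1.5,-1.5,0,0],[0,0,0,0]]]'
python3 -m inch '[[[1.5,-1.5,0,0],[1.5,-1.5,0,0],[1.5,-1.5,0,0],[1.5,-1.5,0,0],[1.5,-1.5,0,0],[1.5,-1.5,0,0],[1.5,-1.5,0,0],[1.5,-1.6,0,0],[0,0,0,0],[0,0,0,0]]]'
python3 -c "
from h import *
st();to([*hw(.0119,-.04),.1078])"
```

```text
time: 40.58
tool_pos: [0.4102, 0.2595, 0.1079]
tool_rot: [3.142, -0.0, 2.945]
contact_force: [0.3, -0.3, 0.2]
opening: 0.015
time: 41.82
tool_pos: [0.3963, 0.2501, 0.108]
tool_rot: [3.141, 0.0, 2.945]
contact_force: [-0.0, 0.2, -0.7]
opening: 0.0147
41.83 [0.3963 0.2501 0.108 ] [3.1414e+00 1.0000e-04 2.9448e+00] [-0.01  0.17 -0.68] 0.0147
[ 0.1 -0.4  0.2]
```

The right-hand pocket is reached with hardly any force. Now the stylus goes back to its stand.

```bash
python3 -m inch '[[[0,0,-4,0],[0,0,-10,0],[0,0,-25,0],[0,0,-30,0],[0,0,-1,0],[0,0,0,0]]]'
python3 -c "
from h import *
st();to([.5477,.1910,.178])"
```

```text
time: 42.58
tool_pos: [0.3959, 0.25, 0.1777]
tool_rot: [-3.142, -0.0, 2.945]
contact_force: [0.4, 0.6, -0.7]
opening: 0.0151
42.58 [0.3959 0.25   0.1777] [-3.1416e+00 -1.0000e-04  2.9449e+00] [ 0.36  0.6  -0.69] 0.0151
[-160.4  -28.2   -0.3]
```

```bash
python3 -m inch '[[[-18,-3,0,0],[-35,-6,0,0],[-38,-7,0,0],[-35,-6,0,0],[-22,-4,0,0],[-12.4,-2.2,0,0],[0,0,0,0],[0,0,0,0]]]'
python3 -c "
from h import *
st();to([.5477,.1910,.0804])"
```

```text
time: 43.58
tool_pos: [0.5473, 0.1913, 0.1777]
tool_rot: [-3.141, -0.001, 2.945]
contact_force: [0.3, 1.1, -0.6]
opening: 0.0146
43.58 [0.5473 0.1913 0.1777] [-3.1415e+00 -1.0000e-03  2.9452e+00] [ 0.34  1.06 -0.63] 0.0146
[-0.5 -0.2 97.3]
```

```bash
python3 -m inch '[[[-0.4,-0.2,15,0],[0,0,15,0],[0,0,8,0],[0,0,8,0],[0,0,0,0]]]'
python3 -m inch '[[[0,0,12,0],[0,0,15,0],[0,0,12,0],[0,0,7,0],[0,0,3,0],[0,0,0,0],[0,0,0,0]]]'
```

```text
time: 44.2
tool_pos: [0.548, 0.1908, 0.1312]
tool_rot: [-3.141, -0.001, 2.945]
contact_force: [-0.5, 0.2, -1.3]
opening: 0.0149
time: 45.08
tool_pos: [0.5486, 0.1909, 0.0833]
tool_rot: [3.141, 0.001, 2.945]
contact_force: [0.3, 0.4, -0.9]
opening: 0.015
```

```bash
python3 -m inch '[[[0,0,1.5,0],[0,0,0.8,0],[0,0,0,0],[0,0,0,0]]]'
python3 -m inch '[[[0,0,0.5,0],[0,0,0,0]]]'
```

```text
time: 45.58
tool_pos: [0.5483, 0.1908, 0.0807]
tool_rot: [3.141, 0.0, 2.945]
contact_force: [0.4, -0.5, -1.2]
opening: 0.0153
time: 45.82
tool_pos: [0.5484, 0.1908, 0.0804]
tool_rot: [3.141, 0.0, 2.945]
contact_force: [-1.2, -1.2, 1.1]
opening: 0.0152
```

Seated. I release, rise straight up and clear the view toward the start side.

```bash
python3 -m inch '[[[0,0,0,0],[0,0,0,0],[0,0,0,0],[0,0,0,0],[0,0,0,0],[0,0,0,0],[0,0,-15,0],[0,0,-35,0],[0,0,-45,0],[0,0,-40,0]]]' -1
python3 -c "
from h import *
st();to([.25,.29,.226],[.13,.508,.226])"
```

```text
time: 47.08
tool_pos: [0.5485, 0.1908, 0.218]
tool_rot: [3.141, 0.002, 2.945]
contact_force: [1.1, 0.3, -1.1]
opening: 0.092
47.08 [0.5485 0.1908 0.218 ] [3.1408e+00 1.7000e-03 2.9448e+00] [ 1.12  0.28 -1.12] 0.092
[312.1  38.9  -8.5]
[ 1.603e+02  1.903e+02 -1.000e-01]
```

```bash
python3 -m inch '[[[30,4,-5,0],[50,6,-3,0],[50,6,0,0],[50,6,0,0],[50,6,0,0],[50,6,0,0],[32,5,0,0],[32,38,0,0],[32,38,0,0],[32,38,0,0]]]'
python3 -m inch '[[[32,38,0,0],[32,38,0,0],[0,0,0,0],[0,0,0,0]]]'
python3 - <<'E'
from h import *
st()
c=read_camera("scene");d=read_camera("top")
for k,z in dict(plate_grip=.073,stylus_grip=.098,cover_box=0,pen=0).items():
  for n,q in(("scene",c),("top",d)): print(k,n,[(np.round(e["at"],1).tolist(),round(e["conf"],2),np.round(onz(q,e["at"],z)[:2],4).tolist()) for e in place_of(n,k)[:2]])
up=lambda i:cv2.resize(i,None,fx=2.4,fy=2.4,interpolation=cv2.INTER_CUBIC)
cv2.imwrite("pics/end.png",np.hstack([up(c["img"][175:355,235:405]),up(d["img"][165:345,245:405])]))
E
```

```text
time: 48.32
tool_pos: [0.1773, 0.4221, 0.2245]
tool_rot: [3.139, 0.001, 2.945]
contact_force: [0.3, -0.1, 0.1]
opening: 0.0919
time: 48.82
tool_pos: [0.1302, 0.5072, 0.2236]
tool_rot: [-3.142, 0.0, 2.945]
contact_force: [-0.3, -0.4, -0.2]
opening: 0.0917
48.83 [0.1302 0.5072 0.2236] [-3.1416e+00  4.0000e-04  2.9454e+00] [-0.28 -0.45 -0.16] 0.0917
plate_grip scene [([287.5, 292.2], 0.62, [0.3954, 0.297])]
plate_grip top [([290.5, 316.3], 0.67, [0.3965, 0.2865]), ([188.9, 362.5], 0.63, [0.5804, 0.1982])]
stylus_grip scene [([278.0, 389.6], 0.71, [0.4121, 0.1564]), ([197.1, 368.9], 0.68, [0.5479, 0.1919])]
stylus_grip top [([203.0, 366.1], 0.53, [0.549, 0.1945]), ([285.0, 328.2], 0.53, [0.4051, 0.265])]
cover_box scene [([196.0, 364.3], 0.56, [0.6127, 0.1935])]
cover_box top [([185.7, 364.5], 0.82, [0.6033, 0.1883]), ([212.7, 360.1], 0.29, [0.5489, 0.1987])]
pen scene [([191.3, 303.3], 0.96, [0.6127, 0.3019]), ([280.7, 310.9], 0.51, [0.4412, 0.2731])]
pen top [([185.3, 307.0], 0.58, [0.6065, 0.303])]
```

View pics/end.png

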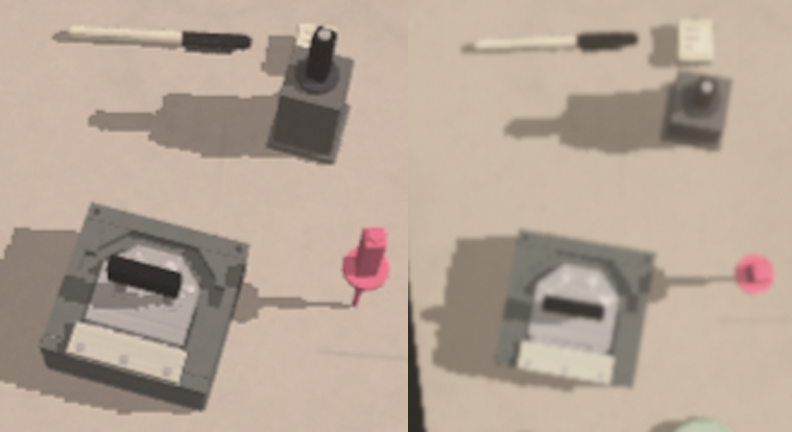

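The last picture shows the plate flat under the lip with its bar at (145,275), and the stylus upright in its stand at (320,55). The marker and the box are at the same pixels as at the start. I'm handing in.

```bash
python3 -c "
from cell import *
print(hand_in())"
```

```text
the job is handed in; nothing more can be done
None
```

I closed the housing, ran the stylus along the whole seam and put it back in its stand. I handed in at about 49 s of the 67 s allowed; no verdict is reported.

- **Plate:** The first try failed: the tongue ended up on top of the lip, which the check picture showed. I re-gripped across the bar, set the plate down tongue first and pushed it to the stop, which it met where expected. It then measured about 1 mm from home both along and sideways. Flatness I judged only from the pictures.
- **Seam:** The tip went from the left pocket round both bends to the right pocket at 17–18 mm/s with force readings under 2 N. By arm position it stayed about 37.5 mm high, roughly 6.5 mm deep. The arm hid the tip from both cameras, so depth and side position come from arm readings and one side-to-side probe.
- **End state:** The last picture shows the plate under the lip, the stylus upright in its stand, and the marker and box in the same pixels as at the start.
- **Disagreement:** The network's readings of the plate grip differed by about 10 mm sideways between the two cameras, one to each side of home. I relied on the picture and the earlier corner measurement instead.

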